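# Put the salt back and bring the paprika to the front of the spice carousel

### The arm

A 7-joint arm with a two-finger parallel gripper is mounted at the origin on a cart in front of the work surface, level with it; the furniture and walls round the work are solid. World frame = base frame: x ahead of the robot, y to its left, z up, the work surface at z = 0. Lengths are in m, angles in rad, forces in N, time in s.
With the tool pointing down it reaches from about 0.4 to 0.875 m from the base axis. Payload 6.5 kg.
Tool frame: the origin (TCP) lies midway between the tips of the shut fingers; the grasp point (between the pads) lies 19 mm behind it; x points along the fingers, z is the direction in which the jaws open and shut, and the axes are right-handed (so a half turn about x gives the same grasp; the last joint's range is limited). The gripper opens to 88 mm and grips with 3 to 60 N. Pads are 18 mm wide; open, the fingers measure 123 mm over their backs; the gripper's body (75 mm by 187 mm) begins 45 mm behind the grasp point.
Start: joints at [-1.264, 0.536, -0.004, 1.538, 0.003, 1.067, -0.071], TCP at [0.237, 0.605, 0.239] pointing down, gripper open.
Joint ranges: [-2.7, 2.7], [-0.37, 2.16], [-1.27, 1.26], [0.24, 2.4], [-1.31, 4.45], [0.19, 1.91], [-2.76, 2.76]. Speed limits (rad/s): [2.39, 2.39, 3.14, 3.14, 3.14, 3.14, 3.14].

### API

Orientations are given as [roll, pitch, yaw] about the fixed x, y, z axes, in that order (R = Rz(yaw) Ry(pitch) Rx(roll)).
In Python, from rig import robot gives the robot as it stands. The module is installed in compiled form; this text tells all that it offers.
- The arm moves only by the tool jog_arm, never from a script. Its argument "plan" is a list of rows, each an object with "dp": the shift along the tool's x, y, z in units of 25 mm (1.0 is 25 mm), a list of three; "yaw": the turn about the tool's x in degrees. In form: [{"dp": [x, y, z], "yaw": yaw}, ...]. A call has 1 to 5 rows; each row shifts and turns the pose as measured when the row begins, along the tool's axes as they then stand; what a row does not reach is not made up. A row lasts 1/12 s, in which the tool goes at most 41.7 mm and 7.16 degrees, less where a joint would pass 70% of its speed; a pose out of reach is approached as far as the arm can. A call is refused whole if a number of a shift passes 1 or a number of a turn 7.16, either way. A call with a gripper value outside its range is refused whole. "claw" is the finger opening in mm, from 0 to 88.1, set as the call begins (left out, the last holds). The fingers move at their own pace and stop on an object; "grip_force" is the grip in N (left out, the last holds). Time passes only in rows, so rows that do not move let the fingers close. It gives the time, the measured TCP pose, the force and the opening at its end, in the units of the state.
- robot.get_state(): the state, without advancing time (a new reading comes with each control period).
- robot.get_image(name): name is "side" or "top" or "wrist"; returns the picture (480x640x3 uint8, red, green, blue); there is no depth.
- robot.camera_model(name): a dict with "fx", "fy", "cx", "cy" (pixels), "R" (3x3) and "t" (3): a world point X has camera coordinates R X + t; the wrist camera has in their place "mount" (4x4, takes a point from camera to tool coordinates, whose origin is the TCP and whose axes are the tool frame's). Camera axes: x right, y down, z forward; pixel columns grow to the right and rows downward; lengths in m; the calibration is good to about 2 mm. A picture is of the moment at which its call begins: read the wrist's pose just before it. camera_model takes no time and is no camera call.
- robot.job_done(): hands the job in, once; it reports no verdict.
The state is a dict: "clock": time; "qpos": joint angles; "qd": joint speeds; "effort": joint torques, N m; "position": TCP position; "tcp_rot": TCP orientation; "wrist_force": force on the tool from outside, world axes, zero at the start; "wrist_torque": the same for the moment, N m; "opening": finger opening in m.
Only numpy, scipy, OpenCV 4.12 (cv2) and the standard library are available. Lean on these libraries where they do the work, as an engineer would, in place of code of your own. Each camera call takes 0.05 s, during which the arm holds its last target. There are 200 camera calls.

### The job

I am done with the salt: stand the salt shaker back in the one empty place of the spice carousel and let go of it. Then turn the carousel until the jar with the mustard-yellow cap faces straight to the front edge of the counter, and finish while still gripping the carousel's knob, holding the turntable still there so that I can lift that jar out with one hand. Keep every jar standing in its place and leave the other things on the counter alone.

Things in the scene. Friction and masses are not known exactly. Their poses are not given: they have to be found in the camera images.
- carousel: Spice carousel: round wooden turntable 256 mm across, top 30 mm above the counter, on a fixed foot. Origin on the turning axis at counter height; z up. Five places 72 degrees apart, centres 95 mm from the axis: steel wire rings, 50 mm clear inside, 59 mm outside, ring top 54 mm above the counter. Jars stand on the wood inside the rings.
- tray (a joint): Angle through which the turntable has been turned on its foot since the start (rad), growing counter-clockwise seen from above. It runs freely on ball bearings (friction about 0.015 N m), can be turned a full turn either way, and stays about where it is left.
- paprika_place (a point): Centre of the yellow-capped jar's place, on the wood (30 mm above the counter); turns with the turntable. Its -x axis points outwards from the turning axis: the jar faces the front when this points along the world's -x.
- salt_place (a point): Centre of the salt shaker's empty place, on the wood (30 mm above the counter), 72 degrees clockwise (seen from above) of the yellow-capped jar's; turns with the turntable.
- counter_edge (a point): Fixed point on the counter's top between its front edge and the carousel; axes as the world's. Straight to the front is the world's -x.
- knob_grip (a point): Middle of the carousel's knob, where it is gripped: on the turning axis, 186 mm above the counter. The knob is round, of dark wood, fixed to the turntable by a 12 mm steel post: 38 mm across, from 168 to 204 mm above the counter (straight-sided from 174 to 197 mm, narrower above and below).
- salt_shaker: Glass salt shaker with a grey metal top, 90 mm tall: round body 44 mm across up to 66 mm, top 34 mm across above that, slightly domed. About 0.1 kg. Origin at the centre of its underside, z up. Starts on the counter, right of the carousel.
- paprika_jar: The wanted spice jar, the only one with a mustard-yellow cap (white and green label), 42 mm across, 106 mm tall, loose in one of the carousel's places. Origin at the centre of its underside, z up. Its cap ends 136 mm above the counter.
- herb_jar_1: Herb jar with a black cap, 41 mm across, 105 mm tall, loose in a place of the carousel. Origin at the centre of its underside.
- herb_jar_2: A second herb jar like herb_jar_1.
- clove_jar: Small amber glass jar with a metal lid, 41 mm across, 98 mm tall, loose in a place of the carousel. Origin at the centre of its underside.
- pepper_mill: Bystander: dark wooden pepper mill, 58 mm across, 170 mm tall, upright behind the salt. Origin at the centre of its underside.
- tomato_tin: Bystander: food tin, 75 mm across, 58 mm tall, behind the carousel. Origin at the centre of its underside.
- mug: Bystander: green and white mug, 78 mm across, 101 mm tall, left of the carousel. Origin at the centre of its underside.
There are look-alikes about, which are no part of the job. What is shaped like the salt_shaker but blue or purple is not meant. What is shaped like the clove_jar but blue or turquoise is not meant.

How it is judged:
On the way:
1. the salt shaker stands in its place on the carousel, let go (horizontal distance between salt_shaker and salt_place below 0.01 m and z of salt_shaker in the frame of salt_place between -0.006 and 0.006 m and angle between salt_shaker's own z axis and vertical below 0.12 rad and contact force between the fingers and salt_shaker below 0.2 N), for 0.2 s.
At the end, for the whole second after the job is handed in: Yellow-capped jar on the robot's side of the axis, within 0.19 rad (11 deg) of straight front; fingers grip the knob (over 2 N, within 30 mm of its middle); turntable still (0.08 rad/s); salt shaker in its place (10 mm, 6 mm in height, upright), untouched; all four jars upright in their places (all of step 1 and angle between the x axis of paprika_place and the x axis of counter_edge, either way round below 0.19 rad and world x of paprika_jar below 0.55 m and horizontal distance between paprika_jar and paprika_place below 0.01 m and contact force between the fingers and carousel above 2 N and distance between the grasp point and knob_grip below 0.03 m and velocity of joint tray between -0.08 and 0.08 rad/s and angle between each of paprika_jar, herb_jar_1, herb_jar_2, clove_jar's own z axis and vertical below 0.15 rad and horizontal distance between paprika_jar and carousel between 0.084 and 0.106 m and horizontal distance between herb_jar_1 and carousel between 0.084 and 0.106 m and horizontal distance between herb_jar_2 and carousel between 0.084 and 0.106 m and horizontal distance between clove_jar and carousel between 0.084 and 0.106 m); the arm keeps its last pose, push and grip.
It fails at once if a jar or the salt shaker is tipped over (angle between any of paprika_jar, herb_jar_1, herb_jar_2, clove_jar, salt_shaker's own z axis and vertical above 0.6 rad).
It fails at once if the pepper mill, tin or mug is pushed away or tipped (distance of any of pepper_mill, tomato_tin, mug from where it was at the start of the episode above 0.03 m or angle between any of pepper_mill, tomato_tin, mug's own z axis and vertical above 0.4 rad).
It also fails if it takes over 58 s, if anything falls off the work surface, if the arm or the gripper's body presses on something with over 40 N, if the wrist force passes 120 N, or if a joint passes its speed limit or range.

## Working session

There is one attempt and no reset: what is moved stays moved. The work goes in short steps, Python scripts to look and compute and a tool call to move; the robot and the scene stay as the last step left them, time stands still between calls to the robot, and variables do not carry over. Pictures are saved under pics/ and viewed, about 8 in all and at most 12, crops included, and the job is handed in when it is done.

Besides the shell and the picture viewer there is one more tool, called in YAML: its name, and indented under it one key for each argument. jog_arm: Moves the arm, as the interface text tells. Its arguments: {"type":"object","properties":{"plan":{"type":"array"},"claw":{"type":"number"},"grip_force":{"type":"number"}},"required":["plan"]}

```bash
mkdir -p pics
cat > h.py <<'E'
from rig import robot
import numpy as np, cv2
from scipy.spatial.transform import Rotation as Ro
def save(n,f): 
    im=robot.get_image(n); cv2.imwrite('pics/'+f,im[:,:,::-1]); return im
def ray(n,u,v,z,st=None):
    m=robot.camera_model(n)
    d=np.array([(u-m['cx'])/m['fx'],(v-m['cy'])/m['fy'],1])
    if 'mount' in m:
        M=np.array(m['mount']);R=Ro.from_euler('xyz',st['tcp_rot']).as_matrix()
        c=R@M[:3,3]+np.array(st['position']);d=R@M[:3,:3]@d
    else:
        R=np.array(m['R']);c=-R.T@np.array(m['t']);d=R.T@d
    return c+d*(z-c[2])/d[2]
def proj(n,X,st=None):
    m=robot.camera_model(n);X=np.array(X,float)
    if 'mount' in m:
        M=np.array(m['mount']);R=Ro.from_euler('xyz',st['tcp_rot']).as_matrix()
        p=R.T@(X-np.array(st['position']));p=M[:3,:3].T@(p-M[:3,3])
    else: p=np.array(m['R'])@X+np.array(m['t'])
    return m['fx']*p[0]/p[2]+m['cx'],m['fy']*p[1]/p[2]+m['cy']
E
python3 - <<'E'
from h import *
save('top','t0.png');save('side','s0.png')
print(robot.get_state());
for n in('top','side'):
    m=robot.camera_model(n);print(n,m['fx'],-np.array(m['R']).T@m['t'],np.array(m['R']))
print(robot.camera_model('wrist'))
E
```

```text
{'clock': 0.1, 'qpos': array([-1.264194  ,  0.53709888, -0.00443887,  1.5387436 ,  0.00264138,
        1.06729278, -0.07120886]), 'qd': array([-0.00108837, -0.00172377, -0.00119514, -0.0015875 ,  0.00087322,
       -0.00180786, -0.00212848]), 'effort': array([ 2.13174324e-03, -5.72076523e+01,  9.93573479e-01, -2.52230769e+01,
       -5.61632426e-02,  1.35400120e-02,  8.47127671e-05]), 'position': array([0.23657299, 0.60484044, 0.23793318]), 'tcp_rot': array([-3.0440434 ,  1.56925895, -1.84596641]), 'wrist_force': array([-0.53350565,  0.39626945,  0.59455702]), 'wrist_torque': array([ 0.02596515, -0.01193023, -0.01405333]), 'opening': 0.08824826036997263}
top 540.0499173287516 [ 0.48521628 -0.03897796  1.27695729] [[-1.44700919e-02 -9.99893601e-01 -1.84489890e-03]
 [-9.93550122e-01  1.45857757e-02 -1.12451810e-01]
 [ 1.12466755e-01  2.05811502e-04 -9.93655467e-01]]
side 500.9534951555374 [1.19803051 0.69547823 0.72549541] [[-0.77045667  0.6374282  -0.00904447]
 [ 0.3445731   0.40446366 -0.84715909]
 [-0.53634494 -0.65581586 -0.53126234]]
{'fx': 365.70498288963074, 'fy': 365.70498288963074, 'cx': 318.9420505175397, 'cy': 233.58400517446412, 'mount': array([[ 9.89979261e-04, -2.96688942e-01,  9.54973660e-01,
        -1.46970222e-01],
       [-2.31533454e-04, -9.54974171e-01, -2.96688860e-01,
         7.61103515e-02],
       [ 9.99999483e-01,  7.26074687e-05, -1.01409804e-03,
         9.34478822e-04],
       [ 0.00000000e+00,  0.00000000e+00,  0.00000000e+00,
         1.00000000e+00]])}
```

View pics/t0.png

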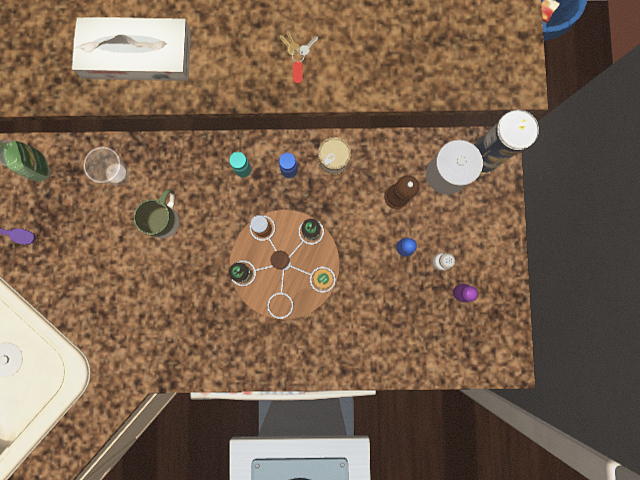

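View pics/s0.png

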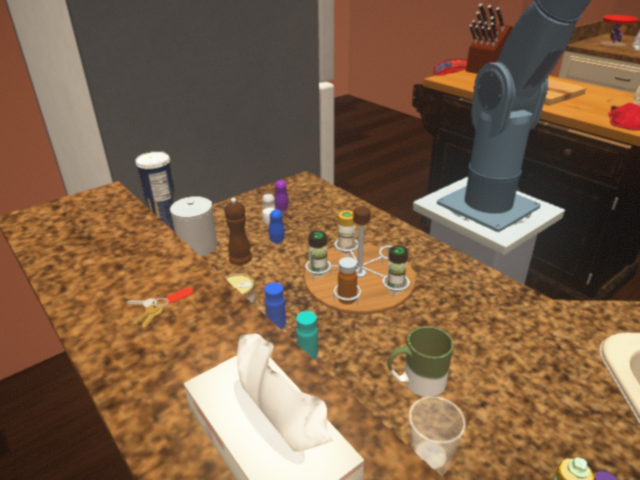

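Top view: the carousel knob is at (280,260), the empty ring at (280,306) and the yellow cap at (322,279). There are four shaker-shaped candidates: blue (407,247), purple (466,293), blue (288,163) and white/grey (445,262). Only the white/grey one fits "glass with a grey metal top". I'll confirm it in an enlarged crop.

Run:
```python
from h import *
im=cv2.imread('pics/t0.png');s=cv2.imread('pics/s0.png')
a=cv2.resize(im[200:330,220:490],None,fx=2.9,fy=2.9,interpolation=cv2.INTER_CUBIC)[:377]
b=cv2.resize(s[170:250,240:420],None,fx=2.7,fy=2.7,interpolation=cv2.INTER_CUBIC)
o=np.zeros((600,800,3),np.uint8);o[:a.shape[0],:a.shape[1]]=a;o[380:380+b.shape[0],:b.shape[1]]=b
cv2.imwrite('pics/c0.png',o)
for nm,u,v,z in [('knob',280,260,.204),('empty ring',280,306,.054),('yellow',322,279,.136),('salt',445,261,.09),('blue',406,246,.09),('purple',465,293,.09),('mill',407,184,.17),('mug',153,217,.1),('hj',241,272,.135),('hj2',311,230,.135),('clove',261,225,.128)]:
    print(nm,ray('top',u,v,z).round(3))
print('salt side',ray('side',268,198,.09).round(3), 'knob side',ray('side',362,209,.204).round(3))
```

```text
knob [0.548 0.028 0.204]
empty ring [0.453 0.038 0.054]
yellow [ 0.511 -0.056  0.136]
salt [ 0.547 -0.327  0.09 ]
blue [ 0.581 -0.242  0.09 ]
purple [ 0.477 -0.368  0.09 ]
mill [ 0.704 -0.235  0.17 ]
mug [0.653 0.314 0.1  ]
hj [0.528 0.115 0.135]
hj2 [ 0.615 -0.034  0.135]
clove [0.628 0.073 0.128]
salt side [ 0.563 -0.315  0.09 ] knob side [0.554 0.036 0.204]
```

View pics/c0.png

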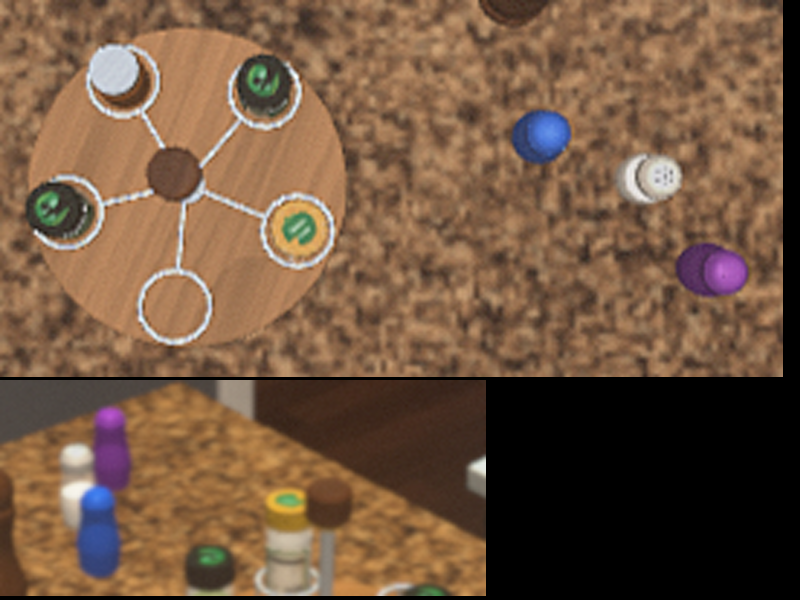

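Run:
```python
from h import *
s=robot.get_state();R=Ro.from_euler('xyz',s['tcp_rot']).as_matrix();print(R.round(3))
z=R[:,2];y=R[:,1];print('jaw az',np.degrees(np.arctan2(z[1],z[0])),'y az',np.degrees(np.arctan2(y[1],y[0])),'pos az',np.degrees(np.arctan2(.605,.237)))
```

```text
[[-0.    -0.931  0.364]
 [-0.001  0.364  0.931]
 [-1.    -0.    -0.002]]
jaw az 68.64474903865873 y az 158.6447621651891 pos az 68.60795607929464
```

```bash
cat >> h.py <<'E'
def plan(wps,step=25.):
    """print rows for waypoints (x,y,z,jaw azimuth deg)"""
    s=robot.get_state();p=np.array(s['position']);R=Ro.from_euler('xyz',s['tcp_rot']).as_matrix()
    az=np.degrees(np.arctan2(R[1,2],R[0,2]));rows=[]
    for w in wps:
        d=np.array(w[:3])-p;a=(w[3]-az+180)%360-180
        n=max(1,int(np.ceil(max(np.linalg.norm(d)*1000/step-.05,abs(a)/7.1))))
        for i in range(n):
            r=np.round(R.T@(d/n)/.025,2)+0.;y=round(-a/n,1)+0.
            rows.append('{"dp":%s,"yaw":%g}'%([float(k) for k in r],y))
            R=Ro.from_euler('z',a/n,degrees=True).as_matrix()@R
        p=np.array(w[:3]);az=w[3]
    for i in range(0,len(rows),5): print('['+','.join(rows[i:i+5])+']')
def st():
    s=robot.get_state();R=Ro.from_euler('xyz',s['tcp_rot']).as_matrix()
    print('t',s['clock'],'p',s['position'].round(4),'jaw',np.degrees(np.arctan2(R[1,2],R[0,2])).round(1),'tilt',R[:,0].round(3),'F',s['wrist_force'].round(2),'open',round(s['opening'],4),'q7',s['qpos'][6].round(2));return s
E
python3 -c "
from h import *
plan([(.43,.3,.25,20),(.43,-.1,.25,-30),(.547,-.332,.25,-40)],30)"
```

```text
[{"dp":[-0.04, -0.97, -0.71],"yaw":4.1},{"dp":[-0.04, -1.02, -0.64],"yaw":4.1},{"dp":[-0.04, -1.06, -0.57],"yaw":4.1},{"dp":[-0.04, -1.1, -0.49],"yaw":4.1},{"dp":[-0.04, -1.13, -0.41],"yaw":4.1}]
[{"dp":[-0.04, -1.16, -0.33],"yaw":4.1},{"dp":[-0.04, -1.18, -0.25],"yaw":4.1},{"dp":[-0.04, -1.19, -0.16],"yaw":4.1},{"dp":[-0.04, -1.2, -0.08],"yaw":4.1},{"dp":[-0.04, -1.2, 0.0],"yaw":4.1}]
[{"dp":[-0.04, -1.2, 0.09],"yaw":4.1},{"dp":[-0.04, -1.19, 0.17],"yaw":4.1},{"dp":[0.0, -1.07, -0.39],"yaw":3.6},{"dp":[0.0, -1.1, -0.32],"yaw":3.6},{"dp":[0.0, -1.11, -0.25],"yaw":3.6}]
[{"dp":[0.0, -1.13, -0.18],"yaw":3.6},{"dp":[0.0, -1.14, -0.11],"yaw":3.6},{"dp":[0.0, -1.14, -0.04],"yaw":3.6},{"dp":[0.0, -1.14, 0.03],"yaw":3.6},{"dp":[0.0, -1.14, 0.1],"yaw":3.6}]
[{"dp":[0.0, -1.13, 0.17],"yaw":3.6},{"dp":[0.0, -1.12, 0.24],"yaw":3.6},{"dp":[0.0, -1.1, 0.31],"yaw":3.6},{"dp":[0.0, -1.08, 0.38],"yaw":3.6},{"dp":[0.0, -1.05, 0.44],"yaw":3.6}]
[{"dp":[0.0, -1.02, 0.51],"yaw":3.6},{"dp":[0.0, -0.63, 0.97],"yaw":1.1},{"dp":[0.0, -0.61, 0.98],"yaw":1.1},{"dp":[0.0, -0.6, 0.99],"yaw":1.1},{"dp":[0.0, -0.58, 1.0],"yaw":1.1}]
[{"dp":[0.0, -0.56, 1.01],"yaw":1.1},{"dp":[0.0, -0.54, 1.02],"yaw":1.1},{"dp":[0.0, -0.52, 1.03],"yaw":1.1},{"dp":[0.0, -0.5, 1.04],"yaw":1.1},{"dp":[0.0, -0.48, 1.05],"yaw":1.1}]
```

jog_arm:
  plan:
    - {"dp": [-0.1, -0.9, -0.6], "yaw": 4}
    - {"dp": [-0.1, -0.9, -0.6], "yaw": 4}
    - {"dp": [-0.1, -0.95, -0.5], "yaw": 4}
    - {"dp": [-0.1, -1, -0.45], "yaw": 4}
    - {"dp": [-0.1, -1, -0.4], "yaw": 4}

```text
clock: 0.52
position: [0.3041, 0.4906, 0.247]
tcp_rot: [2.737, 1.563, -2.699]
wrist_force: [0.3, 0.1, 0.8]
opening: 0.0881
```

jog_arm:
  plan:
    - {"dp": [0, -1, -0.3], "yaw": 4}
    - {"dp": [0, -1, -0.2], "yaw": 4}
    - {"dp": [0, -1, -0.15], "yaw": 4}
    - {"dp": [0, -1, -0.1], "yaw": 4}
    - {"dp": [0, -1, 0], "yaw": 4}

```text
clock: 0.93
position: [0.3731, 0.3751, 0.2461]
tcp_rot: [-3.083, 1.561, -2.604]
wrist_force: [1.3, -0.1, 0.4]
opening: 0.0881
```

jog_arm:
  plan:
    - {"dp": [0, -1, 0], "yaw": 4}
    - {"dp": [0, -1, 0], "yaw": 4}
    - {"dp": [0, -1, 0], "yaw": 4}
    - {"dp": [0, -1, 0], "yaw": 4}
    - {"dp": [0, -1, 0], "yaw": 4}

```text
clock: 1.35
position: [0.4164, 0.2492, 0.2456]
tcp_rot: [-2.662, 1.561, -2.557]
wrist_force: [0.3, -0.6, 0.0]
opening: 0.088
```

```bash
python3 -c "
from h import *
st();plan([(.44,-.1,.25,-30),(.547,-.332,.25,-40)],25)"
```

```text
t 1.35 p [0.4164 0.2492 0.2456] jaw 6.0 tilt [-0.008 -0.006 -1.   ] F [ 0.31 -0.58  0.  ] open 0.088 q7 -0.42
[{"dp":[-0.01, -1.0, -0.04],"yaw":2.6},{"dp":[-0.01, -1.0, 0.01],"yaw":2.6},{"dp":[-0.01, -1.0, 0.05],"yaw":2.6},{"dp":[-0.01, -1.0, 0.1],"yaw":2.6},{"dp":[-0.01, -0.99, 0.14],"yaw":2.6}]
[{"dp":[-0.01, -0.98, 0.19],"yaw":2.6},{"dp":[-0.01, -0.97, 0.23],"yaw":2.6},{"dp":[-0.01, -0.96, 0.27],"yaw":2.6},{"dp":[-0.01, -0.95, 0.32],"yaw":2.6},{"dp":[-0.01, -0.93, 0.36],"yaw":2.6}]
[{"dp":[-0.01, -0.92, 0.4],"yaw":2.6},{"dp":[-0.01, -0.9, 0.44],"yaw":2.6},{"dp":[-0.01, -0.88, 0.48],"yaw":2.6},{"dp":[-0.01, -0.85, 0.52],"yaw":2.6},{"dp":[0.0, -0.54, 0.76],"yaw":0.9}]
[{"dp":[0.0, -0.52, 0.77],"yaw":0.9},{"dp":[0.0, -0.51, 0.78],"yaw":0.9},{"dp":[0.0, -0.5, 0.78],"yaw":0.9},{"dp":[0.0, -0.49, 0.79],"yaw":0.9},{"dp":[0.0, -0.47, 0.8],"yaw":0.9}]
[{"dp":[-0.01, -0.46, 0.81],"yaw":0.9},{"dp":[-0.01, -0.45, 0.81],"yaw":0.9},{"dp":[-0.01, -0.44, 0.82],"yaw":0.9},{"dp":[-0.01, -0.42, 0.83],"yaw":0.9},{"dp":[-0.01, -0.41, 0.83],"yaw":0.9}]
```

jog_arm:
  plan:
    - {"dp": [0, -1, 0], "yaw": 2.6}
    - {"dp": [0, -1, 0], "yaw": 2.6}
    - {"dp": [0, -1, 0.05], "yaw": 2.6}
    - {"dp": [0, -1, 0.1], "yaw": 2.6}
    - {"dp": [0, -1, 0.15], "yaw": 2.6}

```text
clock: 1.77
position: [0.4244, 0.1155, 0.2455]
tcp_rot: [-2.447, 1.56, -2.59]
wrist_force: [-0.1, -0.9, -0.4]
opening: 0.0881
```

jog_arm:
  plan:
    - {"dp": [0, -1, 0.2], "yaw": 2.6}
    - {"dp": [0, -1, 0.25], "yaw": 2.6}
    - {"dp": [0, -0.95, 0.3], "yaw": 2.6}
    - {"dp": [0, -0.95, 0.3], "yaw": 2.6}
    - {"dp": [0, -0.95, 0.35], "yaw": 2.6}

```text
clock: 2.18
position: [0.4278, -0.0188, 0.2458]
tcp_rot: [-2.338, 1.559, -2.725]
wrist_force: [0.2, -0.1, -0.6]
opening: 0.0881
```

jog_arm:
  plan:
    - {"dp": [0, -0.9, 0.4], "yaw": 2.6}
    - {"dp": [0, -0.9, 0.45], "yaw": 2.6}
    - {"dp": [0, -0.9, 0.5], "yaw": 2.6}
    - {"dp": [0, -0.85, 0.5], "yaw": 2.6}
    - {"dp": [0, -0.55, 0.75], "yaw": 1}

```text
clock: 2.6
position: [0.4343, -0.1488, 0.246]
tcp_rot: [-2.32, 1.559, -2.925]
wrist_force: [0.9, -0.1, -0.1]
opening: 0.0883
```

jog_arm:
  plan:
    - {"dp": [0, -0.5, 0.8], "yaw": 1}
    - {"dp": [0, -0.5, 0.8], "yaw": 1}
    - {"dp": [0, -0.5, 0.8], "yaw": 1}
    - {"dp": [0, -0.5, 0.8], "yaw": 1}
    - {"dp": [0, -0.5, 0.8], "yaw": 1}

```text
clock: 3.02
position: [0.4756, -0.2654, 0.2448]
tcp_rot: [-2.423, 1.559, -3.125]
wrist_force: [-0.2, -0.5, -0.7]
opening: 0.0885
```

```bash
python3 -c "
from h import *
s=st();save('wrist','w1.png');print(proj('wrist',(.547,-.332,.09),s));plan([(.54,-.328,.22,-40)],25)"
```

```text
t 3.0167 p [ 0.4756 -0.2654  0.2448] jaw -40.2 tilt [-0.012 -0.    -1.   ] F [-0.17 -0.54 -0.67] open 0.0885 q7 0.02
(np.float64(434.5114168857981), np.float64(219.74182930635553))
[{"dp":[0.25, -0.02, 0.86],"yaw":-0.1},{"dp":[0.25, -0.02, 0.86],"yaw":-0.1},{"dp":[0.25, -0.03, 0.86],"yaw":-0.1},{"dp":[0.25, -0.03, 0.86],"yaw":-0.1}]
```

View pics/w1.png

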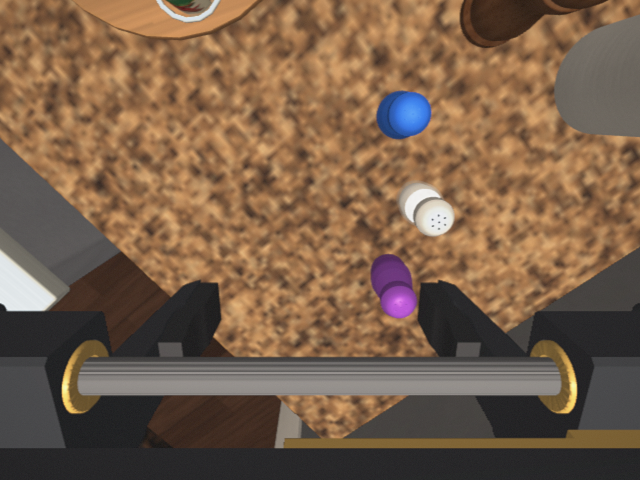

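The wrist view shows the salt top at (434.5,217), 3 px from the prediction. Blue is at (411,114) and purple at (398,301), both beside the closing line.

```bash
python3 -c "
from h import *
s=st();
for n,u,v in[('salt',434.5,217),('blue',411,114),('purple',398,301)]:print(n,ray('wrist',u,v,.09,s).round(4))
p=ray('wrist',434.5,217,.09,s)
plan([(p[0],p[1],.2,-40),(p[0],p[1],.11,-40)],25)"
```

```text
t 3.0667 p [ 0.4762 -0.2702  0.2453] jaw -40.5 tilt [-0.011 -0.005 -1.   ] F [ 0.58 -2.71  0.58] open 0.088 q7 0.02
salt [ 0.5489 -0.3363  0.09  ]
blue [ 0.583  -0.2557  0.09  ]
purple [ 0.4773 -0.3804  0.09  ]
[{"dp":[0.36, -0.02, 0.79],"yaw":-0.1},{"dp":[0.36, -0.02, 0.79],"yaw":-0.1},{"dp":[0.36, -0.02, 0.79],"yaw":-0.1},{"dp":[0.36, -0.02, 0.79],"yaw":-0.1},{"dp":[0.36, -0.03, 0.79],"yaw":-0.1}]
[{"dp":[0.9, 0.01, 0.0],"yaw":0},{"dp":[0.9, 0.01, 0.0],"yaw":0},{"dp":[0.9, 0.01, 0.0],"yaw":0},{"dp":[0.9, 0.01, 0.0],"yaw":0}]
```

jog_arm:
  plan:
    - {"dp": [0.35, 0, 0.75], "yaw": 0}
    - {"dp": [0.35, 0, 0.75], "yaw": 0}
    - {"dp": [0.35, 0, 0.75], "yaw": 0}
    - {"dp": [0.35, 0, 0.75], "yaw": 0}
    - {"dp": [0.35, 0, 0.75], "yaw": 0}
  claw: 70

```text
clock: 3.48
position: [0.5462, -0.3363, 0.1997]
tcp_rot: [-2.121, 1.56, -2.837]
wrist_force: [-0.7, 0.3, -0.9]
opening: 0.0702
```

jog_arm:
  plan:
    - {"dp": [0.9, 0, 0], "yaw": 0}
    - {"dp": [0.9, 0, 0], "yaw": 0}
    - {"dp": [0.9, 0, 0], "yaw": 0}
    - {"dp": [0, 0, 0], "yaw": 0}

```text
clock: 3.82
position: [0.5463, -0.3398, 0.1272]
tcp_rot: [-2.004, 1.558, -2.724]
wrist_force: [-0.3, 0.8, 0.1]
opening: 0.0697
```

```bash
python3 -c "
from h import *
s=st();save('wrist','w2.png');print(proj('wrist',(.548,-.332,.09),s));plan([(.548,-.332,.043,-40)],25)"
```

```text
t 3.8167 p [ 0.5463 -0.3398  0.1272] jaw -41.2 tilt [-0.012 -0.005 -1.   ] F [-0.26  0.8   0.13] open 0.0697 q7 0.15
(np.float64(311.5178591444793), np.float64(256.6726521736191))
[{"dp":[0.86, 0.08, -0.05],"yaw":-0.3},{"dp":[0.86, 0.08, -0.05],"yaw":-0.3},{"dp":[0.86, 0.08, -0.05],"yaw":-0.3},{"dp":[0.86, 0.08, -0.05],"yaw":-0.3}]
```

View pics/w2.png

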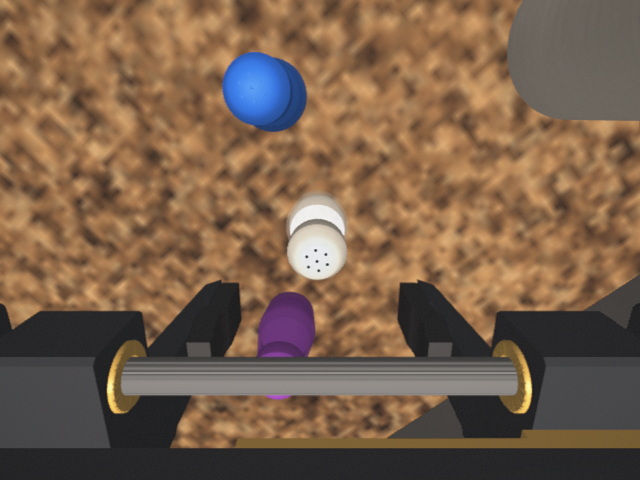

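The salt top is at (317,250), centred between the fingers and about 11 mm toward tool +y.

jog_arm:
  plan:
    - {"dp": [0, 0.45, 0], "yaw": 0}
    - {"dp": [0.8, 0, -0.05], "yaw": 0}
    - {"dp": [0.85, 0, -0.05], "yaw": 0}
    - {"dp": [0.85, 0, 0], "yaw": 0}
    - {"dp": [0.85, 0, 0], "yaw": 0}
  claw: 66

```text
clock: 4.28
position: [0.5619, -0.3325, 0.0557]
tcp_rot: [-0.314, 1.554, -1.034]
wrist_force: [-0.7, 0.3, -0.1]
opening: 0.0661
```

```bash
python3 -c "
from h import *
s=st();plan([(.548,-.332,.043,-40)],25)"
```

```text
t 4.2833 p [ 0.5619 -0.3325  0.0557] jaw -41.2 tilt [ 0.008 -0.014 -1.   ] F [-0.68  0.35 -0.1 ] open 0.0661 q7 0.17
[{"dp":[0.5, -0.35, -0.44],"yaw":-1.2}]
```

jog_arm:
  plan:
    - {"dp": [0.1, -0.2, -0.35], "yaw": 0}
    - {"dp": [0, 0, 0], "yaw": 0}

```text
clock: 4.45
position: [0.5532, -0.3278, 0.052]
tcp_rot: [-0.289, 1.556, -1.007]
wrist_force: [-0.3, -0.4, 0.4]
opening: 0.0659
```

```bash
python3 -c "
from h import *
s=st();plan([(.552,-.331,.043,-40)],25)
print(s['qd'].round(3))
im=save('wrist','w3.png');print([proj('wrist',(.552,-.331,z),s) for z in(.09,)])"
```

```text
t 4.45 p [ 0.5532 -0.3278  0.052 ] jaw -41.1 tilt [ 0.008 -0.012 -1.   ] F [-0.27 -0.41  0.35] open 0.0659 q7 0.18
[{"dp":[0.36, -0.13, 0.04],"yaw":-1.1}]
[-0.021  0.02  -0.015 -0.066 -0.013  0.009 -0.023]
[(np.float64(323.0040110585062), np.float64(362.24013408436434))]
```

View pics/w3.png

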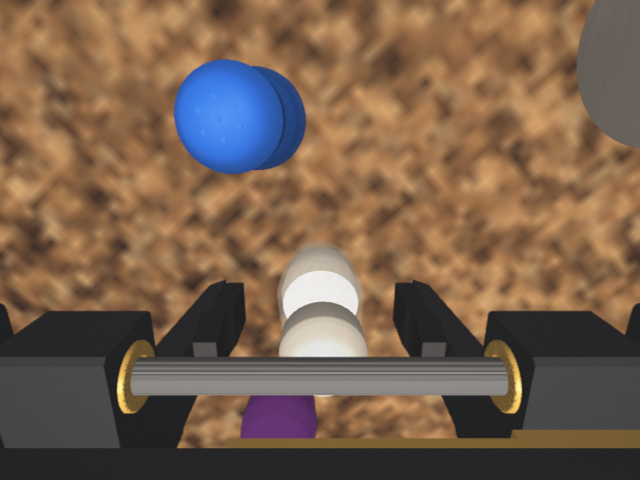

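```bash
python3 -c "
from h import *
s=robot.get_state();s['position']=np.array([.5532,-.3278,.052]);yd=Ro.from_euler('xyz',s['tcp_rot']).as_matrix()[:,1]
for o in(0,.004,.008):
  c=np.array([.552,-.331,0])+o*yd
  print(o,[round(proj('wrist',c+yd*r+[0,0,z],s)[1],1) for r,z in((.022,0),(.022,.066),(.017,.068),(.017,.084))])
st()"
```

```text
0 [np.float64(228.4), np.float64(276.1), np.float64(289.9), np.float64(310.1)]
0.004 [np.float64(221.6), np.float64(266.7), np.float64(280.6), np.float64(299.9)]
0.008 [np.float64(214.7), np.float64(257.2), np.float64(271.1), np.float64(289.5)]
t 4.5 p [ 0.5548 -0.3275  0.0525] jaw -41.1 tilt [ 0.009 -0.012 -1.   ] F [ 0.96  0.65 -0.7 ] open 0.0659 q7 0.18
```

jog_arm:
  plan:
    - {"dp": [0.4, -0.15, -0.05], "yaw": 0}
    - {"dp": [0, 0, 0], "yaw": 0}

```text
clock: 4.67
position: [0.5546, -0.3297, 0.0447]
tcp_rot: [-0.057, 1.551, -0.773]
wrist_force: [-0.9, 0.0, -0.1]
opening: 0.066
```

jog_arm:
  plan:
    - {"dp": [0, 0, 0], "yaw": 0}
    - {"dp": [0, 0, 0], "yaw": 0}
    - {"dp": [0, 0, 0], "yaw": 0}
    - {"dp": [0, 0, 0], "yaw": 0}
    - {"dp": [0, 0, 0], "yaw": 0}
  claw: 30
  grip_force: 15

```text
clock: 5.08
position: [0.5571, -0.3304, 0.0473]
tcp_rot: [0.02, 1.547, -0.695]
wrist_force: [-0.4, 1.4, 0.2]
opening: 0.0364
```

jog_arm:
  plan:
    - {"dp": [0, 0, 0], "yaw": 0}
    - {"dp": [0, 0, 0], "yaw": 0}
    - {"dp": [-0.3, 0, 0], "yaw": 0}
    - {"dp": [-0.8, 0, 0], "yaw": 0}
    - {"dp": [-1, 0, 0], "yaw": 0}

```text
clock: 5.5
position: [0.5527, -0.3273, 0.0964]
tcp_rot: [-0.144, 1.557, -0.859]
wrist_force: [0.5, 0.1, -1.6]
opening: 0.0363
```

jog_arm:
  plan:
    - {"dp": [-1, 0, 0], "yaw": 0}
    - {"dp": [-1, 0, 0], "yaw": 0}
    - {"dp": [-1, 0, 0], "yaw": 0}
    - {"dp": [-0.5, 0, 0], "yaw": 0}
    - {"dp": [0, 0, 0], "yaw": 0}

```text
clock: 5.92
position: [0.5524, -0.3277, 0.1935]
tcp_rot: [-0.059, 1.552, -0.776]
wrist_force: [0.0, 0.4, -0.8]
opening: 0.0364
```

```bash
python3 -c "
from h import *
st()
plan([(.452,-.15,.2,30),(.453,.038,.2,84)],25)"
```

```text
t 5.9167 p [ 0.5524 -0.3277  0.1935] jaw -41.1 tilt [ 0.014 -0.013 -1.   ] F [ 0.01  0.41 -0.78] open 0.0364 q7 0.1
[{"dp":[-0.04, 0.25, -0.7],"yaw":-6.5},{"dp":[-0.04, 0.32, -0.67],"yaw":-6.5},{"dp":[-0.04, 0.4, -0.63],"yaw":-6.5},{"dp":[-0.04, 0.47, -0.58],"yaw":-6.5},{"dp":[-0.03, 0.53, -0.52],"yaw":-6.5}]
[{"dp":[-0.03, 0.58, -0.46],"yaw":-6.5},{"dp":[-0.03, 0.63, -0.39],"yaw":-6.5},{"dp":[-0.03, 0.67, -0.32],"yaw":-6.5},{"dp":[-0.03, 0.7, -0.24],"yaw":-6.5},{"dp":[-0.03, 0.72, -0.16],"yaw":-6.5}]
[{"dp":[-0.03, 0.74, -0.08],"yaw":-6.5},{"dp":[0.01, 0.81, 0.47],"yaw":-6.8},{"dp":[0.01, 0.75, 0.57],"yaw":-6.8},{"dp":[0.01, 0.68, 0.65],"yaw":-6.8},{"dp":[0.01, 0.6, 0.73],"yaw":-6.8}]
[{"dp":[0.01, 0.51, 0.79],"yaw":-6.8},{"dp":[0.02, 0.41, 0.85],"yaw":-6.8},{"dp":[0.02, 0.31, 0.89],"yaw":-6.8},{"dp":[0.02, 0.2, 0.92],"yaw":-6.8}]
```

Opening stopped at 36 mm rather than 44, so I'm checking the grasp.

```bash
python3 -c "
from h import *
s=st();a=save('wrist','w4.png')[200:,100:540];b=save('side','s4.png')[120:260,200:400]
o=np.zeros((600,800,3),np.uint8);o[:280,:440]=a;b=cv2.resize(b,None,fx=2.25,fy=2.25,interpolation=2);o[282:282+315,:450]=b
cv2.imwrite('pics/c4.png',o[:,:460,::-1])"
```

```text
t 5.9167 p [ 0.5524 -0.3277  0.1935] jaw -41.1 tilt [ 0.014 -0.013 -1.   ] F [ 0.01  0.41 -0.78] open 0.0364 q7 0.1
```

View pics/c4.png

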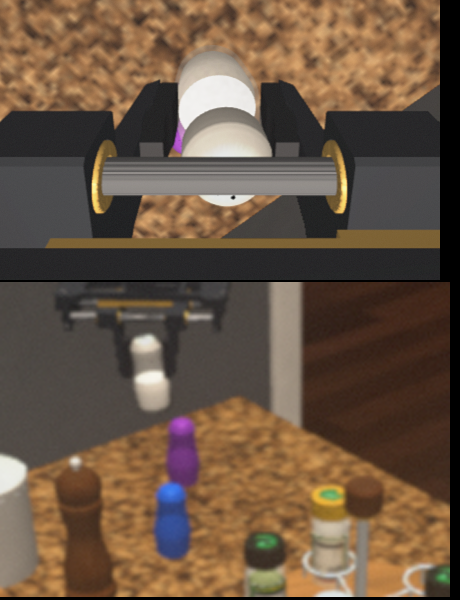

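```bash
python3 -c "
from h import *
s=robot.get_state();R=Ro.from_euler('xyz',s['tcp_rot']).as_matrix();P=s['position']
for o in(-.008,-.004,0,.004):
  print(o,[np.round(proj('wrist',P+R@np.array([.047-h,o+r,0]),s),0)[1] for h,r in((0,.022),(.066,.022),(.068,.017),(.088,.012),(.088,-.012))])
im=cv2.imread('pics/w4.png')
print(im[235:300:3,317].tolist())"
```

```text
-0.008 [np.float64(239.0), np.float64(293.0), np.float64(307.0), np.float64(349.0), np.float64(407.0)]
-0.004 [np.float64(233.0), np.float64(283.0), np.float64(298.0), np.float64(339.0), np.float64(398.0)]
0 [np.float64(226.0), np.float64(274.0), np.float64(288.0), np.float64(328.0), np.float64(389.0)]
0.004 [np.float64(219.0), np.float64(264.0), np.float64(278.0), np.float64(318.0), np.float64(379.0)]
[[85, 126, 171], [84, 120, 157], [72, 105, 142], [71, 108, 150], [100, 125, 154], [107, 135, 165], [129, 141, 150], [136, 150, 157], [148, 163, 174], [158, 172, 183], [161, 178, 188], [166, 181, 193], [169, 184, 197], [168, 183, 197], [235, 237, 239], [235, 237, 239], [236, 239, 240], [235, 238, 239], [235, 237, 239], [235, 237, 238], [237, 238, 240], [238, 239, 241]]
```

The shaker is held and upright. Its base sits about 9 mm toward tool −y. I'll carry it over the empty ring, turning as I go.

```bash
python3 -c "
from h import *
st()
plan([(.444,-.15,.215,30),(.444,.041,.215,84)],25)"
```

```text
t 6.0167 p [ 0.5514 -0.3268  0.1906] jaw -41.1 tilt [ 0.011 -0.012 -1.   ] F [-0.47 -0.1  -2.23] open 0.036 q7 0.1
[{"dp":[-0.1, 0.23, -0.72],"yaw":-6.5},{"dp":[-0.1, 0.31, -0.69],"yaw":-6.5},{"dp":[-0.1, 0.38, -0.65],"yaw":-6.5},{"dp":[-0.1, 0.45, -0.6],"yaw":-6.5},{"dp":[-0.1, 0.52, -0.54],"yaw":-6.5}]
[{"dp":[-0.1, 0.58, -0.48],"yaw":-6.5},{"dp":[-0.1, 0.63, -0.41],"yaw":-6.5},{"dp":[-0.1, 0.67, -0.34],"yaw":-6.5},{"dp":[-0.09, 0.7, -0.26],"yaw":-6.5},{"dp":[-0.09, 0.73, -0.18],"yaw":-6.5}]
[{"dp":[-0.09, 0.75, -0.1],"yaw":-6.5},{"dp":[0.01, 0.83, 0.48],"yaw":-6.8},{"dp":[0.01, 0.77, 0.57],"yaw":-6.8},{"dp":[0.01, 0.69, 0.66],"yaw":-6.8},{"dp":[0.01, 0.61, 0.73],"yaw":-6.8}]
[{"dp":[0.01, 0.52, 0.8],"yaw":-6.8},{"dp":[0.01, 0.42, 0.86],"yaw":-6.8},{"dp":[0.01, 0.32, 0.9],"yaw":-6.8},{"dp":[0.01, 0.21, 0.93],"yaw":-6.8}]
```

jog_arm:
  plan:
    - {"dp": [-0.15, 0.25, -0.7], "yaw": -6.5}
    - {"dp": [-0.15, 0.3, -0.7], "yaw": -6.5}
    - {"dp": [-0.15, 0.4, -0.65], "yaw": -6.5}
    - {"dp": [-0.15, 0.45, -0.6], "yaw": -6.5}
    - {"dp": [-0.1, 0.5, -0.55], "yaw": -6.5}

```text
clock: 6.43
position: [0.4966, -0.2441, 0.1975]
tcp_rot: [-1.694, 1.559, -1.824]
wrist_force: [-0.0, 0.1, -1.0]
opening: 0.036
```

jog_arm:
  plan:
    - {"dp": [-0.1, 0.6, -0.5], "yaw": -6.5}
    - {"dp": [-0.1, 0.65, -0.4], "yaw": -6.5}
    - {"dp": [-0.1, 0.65, -0.35], "yaw": -6.5}
    - {"dp": [-0.1, 0.7, -0.25], "yaw": -6.5}
    - {"dp": [-0.1, 0.75, -0.2], "yaw": -6.5}

```text
clock: 6.85
position: [0.4366, -0.1577, 0.2014]
tcp_rot: [3.091, 1.551, -2.722]
wrist_force: [0.2, 1.1, -1.4]
opening: 0.0364
```

jog_arm:
  plan:
    - {"dp": [-0.1, 0.75, -0.1], "yaw": -6.5}
    - {"dp": [0, 0.85, 0.5], "yaw": -6.8}
    - {"dp": [0, 0.75, 0.55], "yaw": -6.8}
    - {"dp": [0, 0.7, 0.65], "yaw": -6.8}
    - {"dp": [0, 0.6, 0.75], "yaw": -6.8}

```text
clock: 7.27
position: [0.4095, -0.0423, 0.1968]
tcp_rot: [2.279, 1.537, -2.919]
wrist_force: [0.3, 0.7, -1.4]
opening: 0.036
```

```bash
python3 -c "
from h import *
st()
plan([(.444,.041,.215,84)],25)"
```

```text
t 7.2667 p [ 0.4095 -0.0423  0.1968] jaw 62.2 tilt [-0.033 -0.007 -0.999] F [ 0.32  0.69 -1.45] open 0.036 q7 1.14
[{"dp":[-0.2, 0.09, 0.89],"yaw":-5.5},{"dp":[-0.2, 0.0, 0.9],"yaw":-5.5},{"dp":[-0.2, -0.08, 0.89],"yaw":-5.5},{"dp":[-0.21, -0.17, 0.88],"yaw":-5.5}]
```

jog_arm:
  plan:
    - {"dp": [-0.2, -0.1, 0.85], "yaw": -5.5}
    - {"dp": [-0.2, -0.1, 0.9], "yaw": -5.5}
    - {"dp": [-0.2, -0.1, 0.9], "yaw": -5.5}
    - {"dp": [-0.2, -0.2, 0.9], "yaw": -5.5}
    - {"dp": [0, 0, 0], "yaw": 0}

```text
clock: 7.68
position: [0.4442, 0.0472, 0.2076]
tcp_rot: [1.754, 1.521, -3.027]
wrist_force: [1.0, 0.3, -1.4]
opening: 0.0363
```

```bash
python3 -c "
from h import *
s=st()
plan([(.444,.041,.2,84)],25)
save('wrist','w5.png');save('side','s5.png');save('top','t5.png');print(proj('wrist',(.453,.038,.054),s))"
```

```text
t 7.6833 p [0.4442 0.0472 0.2076] jaw 86.1 tilt [-0.049 -0.006 -0.999] F [ 0.99  0.25 -1.38] open 0.0363 q7 1.34
[{"dp":[0.31, -0.02, -0.25],"yaw":2.1}]
(np.float64(310.137284136448), np.float64(233.25356111134258))
```

View pics/w5.png

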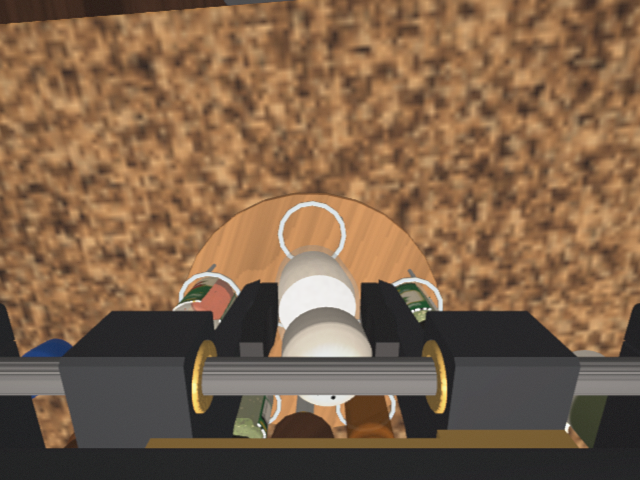

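```bash
cat >> h.py <<'E'
def base(s,off=(.047,-.010,-.001)):
    return s['position']+Ro.from_euler('xyz',s['tcp_rot']).as_matrix()@np.array(off)
E
python3 -c "
from h import *
s0=st()
s=dict(s0);s['position']=np.array([.4442,.0472,.2076]);r=ray('wrist',312,234,.054,s);print('ring',r,'base',base(s0))
g=np.array([r[0],r[1],.066]);t=s0['position']+g-base(s0)
plan([(*t[:2],s0['position'][2]-.02,84),(*t,84)],20)"
```

```text
t 7.8333 p [0.442 0.042 0.207] jaw 85.4 tilt [-0.052 -0.008 -0.999] F [ 0.06 -0.07 -1.18] open 0.0357 q7 1.34
ring [0.45324617 0.0389209  0.054     ] base [0.44944124 0.03984873 0.15953255]
[{"dp":[0.79, -0.2, -0.01],"yaw":1.4},{"dp":[0.73, -0.04, 0.01],"yaw":0},{"dp":[0.73, -0.04, 0.01],"yaw":0},{"dp":[0.73, -0.04, 0.01],"yaw":0},{"dp":[0.73, -0.04, 0.01],"yaw":0}]
```

jog_arm:
  plan:
    - {"dp": [0.8, -0.2, 0], "yaw": 0}
    - {"dp": [0.75, -0.05, 0], "yaw": 0}
    - {"dp": [0.75, -0.05, 0], "yaw": 0}
    - {"dp": [0.7, -0.05, 0], "yaw": 0}
    - {"dp": [0.5, -0.05, 0], "yaw": 0}

```text
clock: 8.25
position: [0.4459, 0.0338, 0.1156]
tcp_rot: [1.86, 1.518, -2.948]
wrist_force: [0.6, 0.5, -1.5]
opening: 0.0363
```

jog_arm:
  plan:
    - {"dp": [0, 0, 0], "yaw": 0}
    - {"dp": [0, 0, 0], "yaw": 0}

```text
clock: 8.42
position: [0.4423, 0.0307, 0.1126]
tcp_rot: [1.88, 1.51, -2.933]
wrist_force: [0.3, 0.1, -1.1]
opening: 0.036
```

```bash
python3 -c "
from h import *
s=st();print(base(s), s['qd'].round(3))
a=save('wrist','w6.png')[190:410,180:460];b=save('side','s6.png')[190:310,310:450]
o=np.zeros((600,800,3),np.uint8);o[:330,:420]=cv2.resize(a,(420,330),interpolation=2);b=cv2.resize(b,None,fx=2.7,fy=2.7,interpolation=2);o[200:200+b.shape[0],421:421+b.shape[1]]=b
cv2.imwrite('pics/c6.png',o[:530,:,::-1])
print(proj('wrist',(.4533,.039,.054),s))"
```

```text
t 8.4167 p [0.4423 0.0307 0.1126] jaw 84.2 tilt [-0.059 -0.013 -0.998] F [ 0.35  0.14 -1.11] open 0.036 q7 1.36
[0.44939361 0.02811797 0.06509933] [ 0.014  0.021  0.012  0.024  0.002 -0.011 -0.004]
(np.float64(335.3072885383038), np.float64(274.1954605641046))
```

View pics/c6.png

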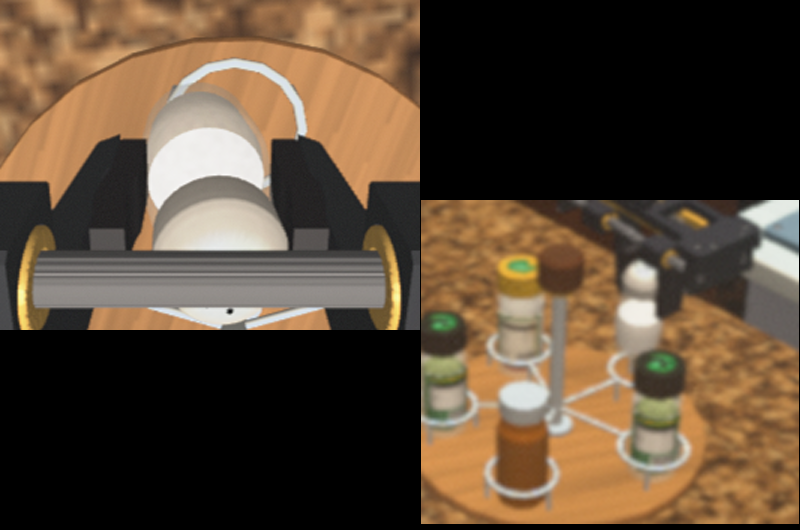

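```bash
python3 -c "
from h import *
s=st()
for q in((-.0295,0,.054),(-.025,0,.054),(-.022,0,.066),(-.0195,0,.066)):print(q,proj('wrist',np.array([.4533,.039,0])+q,s))
t=s['position']+np.array([.002,.011,0]);plan([(*t,84)])"
```

```text
t 8.5167 p [0.4429 0.0311 0.1133] jaw 84.3 tilt [-0.058 -0.012 -0.998] F [ 0.96 -0.44 -0.97] open 0.0362 q7 1.36
(-0.0295, 0, 0.054) (np.float64(329.9620717109156), np.float64(225.73136292680917))
(-0.025, 0, 0.054) (np.float64(330.6668993326632), np.float64(233.10892494772202))
(-0.022, 0, 0.066) (np.float64(331.4170704594253), np.float64(243.40374245305043))
(-0.0195, 0, 0.066) (np.float64(331.8240248815309), np.float64(247.65632919322826))
[{"dp":[-0.01, -0.04, 0.45],"yaw":0.3}]
```

jog_arm:
  plan:
    - {"dp": [0, 0, 0.45], "yaw": 0}
    - {"dp": [0, 0, 0], "yaw": 0}
    - {"dp": [0, 0, 0], "yaw": 0}

```text
clock: 8.77
position: [0.4455, 0.0433, 0.1151]
tcp_rot: [1.877, 1.516, -2.938]
wrist_force: [0.1, -0.3, -1.4]
opening: 0.0364
```

```bash
python3 -c "
from h import *
s=st();print(base(s), s['qd'].round(3))
a=save('wrist','w7.png')
cv2.imwrite('pics/c7.png',cv2.resize(a[190:350,220:440],None,fx=2.4,fy=2.4,interpolation=2)[:,:,::-1])
for q in((0,0,.054),(-.0295,0,.054),(-.022,0,.066),(-.0195,0,.066)):print(q,proj('wrist',np.array([.4533,.039,0])+q,s))"
```

```text
t 8.7667 p [0.4455 0.0433 0.1151] jaw 84.2 tilt [-0.054 -0.011 -0.998] F [ 0.1  -0.25 -1.41] open 0.0364 q7 1.34
[0.45282368 0.04077704 0.06764283] [-0.028 -0.011 -0.016 -0.016 -0.014  0.002 -0.015]
(0, 0, 0.054) (np.float64(314.0800019057582), np.float64(269.2058211407807))
(-0.0295, 0, 0.054) (np.float64(308.8648089013023), np.float64(222.42333481702704))
(-0.022, 0, 0.066) (np.float64(309.35708826597556), np.float64(239.86904379315655))
(-0.0195, 0, 0.066) (np.float64(309.8324161420297), np.float64(244.09488779708607))
```

View pics/c7.png

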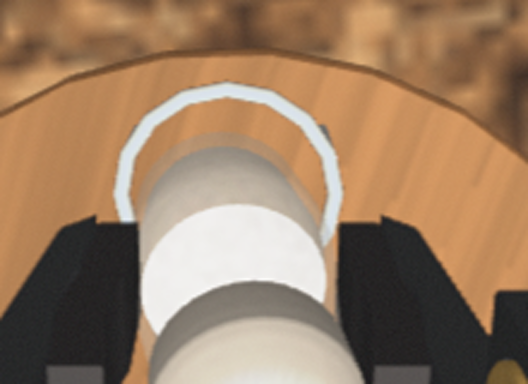

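The glass base (apex about (314,245) in full-image pixels) is centred in the ring (apex (315,225)). I'm lowering it in small steps.

jog_arm:
  plan:
    - {"dp": [0.5, -0.02, 0], "yaw": 0}
    - {"dp": [0, 0, 0], "yaw": 0}

```text
clock: 8.98
position: [0.4465, 0.0443, 0.1035]
tcp_rot: [1.866, 1.519, -2.947]
wrist_force: [-1.4, 0.1, -1.0]
opening: 0.036
```

```bash
python3 -c "
from h import *
s=st();print(base(s))"
```

```text
t 8.9833 p [0.4465 0.0443 0.1035] jaw 84.3 tilt [-0.051 -0.01  -0.999] F [-1.43  0.1  -0.97] open 0.036 q7 1.34
[0.45398342 0.04182971 0.05608781]
```

jog_arm:
  plan:
    - {"dp": [0.4, 0.02, -0.05], "yaw": 0}
    - {"dp": [0, 0, 0], "yaw": 0}

```text
clock: 9.15
position: [0.446, 0.0432, 0.0942]
tcp_rot: [1.866, 1.52, -2.946]
wrist_force: [-0.8, -0.5, -1.4]
opening: 0.036
```

jog_arm:
  plan:
    - {"dp": [0.4, -0.02, 0], "yaw": 0}
    - {"dp": [0, 0, 0], "yaw": 0}

```text
clock: 9.32
position: [0.4467, 0.0433, 0.0846]
tcp_rot: [1.864, 1.522, -2.948]
wrist_force: [0.1, 0.7, -1.5]
opening: 0.0359
```

```bash
python3 -c "
from h import *
s=st();print(base(s))"
```

```text
t 9.3167 p [0.4467 0.0433 0.0846] jaw 84.3 tilt [-0.048 -0.009 -0.999] F [ 0.09  0.75 -1.54] open 0.0359 q7 1.35
[0.45422455 0.04084216 0.03723783]
```

jog_arm:
  plan:
    - {"dp": [0.2, 0, 0], "yaw": 0}
    - {"dp": [0, 0, 0], "yaw": 0}

```text
clock: 9.48
position: [0.4468, 0.0433, 0.0796]
tcp_rot: [1.865, 1.522, -2.948]
wrist_force: [-0.4, -1.2, -1.6]
opening: 0.0361
```

jog_arm:
  plan:
    - {"dp": [0.12, 0, 0], "yaw": 0}
    - {"dp": [0, 0, 0], "yaw": 0}

```text
clock: 9.65
position: [0.4475, 0.0435, 0.0773]
tcp_rot: [1.86, 1.523, -2.953]
wrist_force: [-0.4, 0.7, 1.3]
opening: 0.0362
```

Contact is felt at bottom z ≈ 0.030. Releasing.

jog_arm:
  plan:
    - {"dp": [0, 0, 0], "yaw": 0}
    - {"dp": [0, 0, 0], "yaw": 0}
    - {"dp": [0, 0, 0], "yaw": 0}
    - {"dp": [0, 0, 0], "yaw": 0}
  claw: 62

```text
clock: 9.98
position: [0.4483, 0.0436, 0.0777]
tcp_rot: [1.861, 1.525, -2.952]
wrist_force: [-0.4, 0.2, 0.5]
opening: 0.0602
```

jog_arm:
  plan:
    - {"dp": [-0.4, 0, 0], "yaw": 0}
    - {"dp": [-0.8, 0, 0], "yaw": 0}
    - {"dp": [-1, 0, 0], "yaw": 0}
    - {"dp": [-1, 0, 0], "yaw": 0}
    - {"dp": [-1, 0, 0], "yaw": 0}

```text
clock: 10.4
position: [0.4491, 0.0437, 0.1843]
tcp_rot: [1.869, 1.514, -2.944]
wrist_force: [0.3, 1.3, -0.6]
opening: 0.0619
```

jog_arm:
  plan:
    - {"dp": [-1, 0, 0], "yaw": 0}
    - {"dp": [-1, 0, 0], "yaw": 0}
    - {"dp": [-1, 0, 0], "yaw": 0}
    - {"dp": [0, 0, 0], "yaw": 0}

```text
clock: 10.73
position: [0.455, 0.0443, 0.2704]
tcp_rot: [1.866, 1.523, -2.948]
wrist_force: [1.2, 0.2, 0.8]
opening: 0.062
```

```bash
python3 -c "
from h import *
s=st()
a=save('wrist','w8.png');b=save('side','s8.png')[180:320,300:440]
o=np.zeros((600,800,3),np.uint8);o[:300,:400]=cv2.resize(a,(400,300),interpolation=3);b=cv2.resize(b,None,fx=2.8,fy=2.8,interpolation=2);o[:b.shape[0],405:405+b.shape[1]]=b
cv2.imwrite('pics/c8.png',o[:395,:,::-1])
k=(.548,.031,.204);print('knob',proj('wrist',k,s),'salt',proj('wrist',(.4533,.039,.12),s))
for x in((.55,.03),):plan([(*x,s['position'][2],84)])"
```

```text
t 10.7333 p [0.455  0.0443 0.2704] jaw 84.2 tilt [-0.047 -0.009 -0.999] F [1.15 0.17 0.76] open 0.062 q7 1.3
knob (np.float64(313.97173543442403), np.float64(383.732809200945)) salt (np.float64(314.4678884237654), np.float64(221.55905441548094))
[{"dp":[-0.09, -0.98, -0.04],"yaw":0.1},{"dp":[-0.09, -0.98, -0.04],"yaw":0.1},{"dp":[-0.09, -0.98, -0.04],"yaw":0.1},{"dp":[-0.09, -0.98, -0.04],"yaw":0.1}]
```

View pics/c8.png

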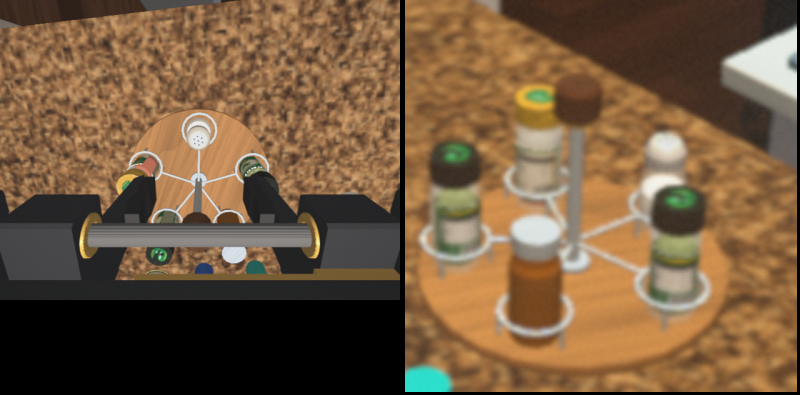

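The shaker stands upright in the ring: salt top at about (317,217) in the wrist view, and the side view agrees. Next is the knob, and I'll estimate the axis from the stored views.

```bash
python3 -c "
from h import *
s=robot.get_state();s['position']=np.array([.455,.0443,.2704])
im=cv2.imread('pics/w8.png')
print('flange',ray('wrist',317,289,.034,s).round(4),'salttop',ray('wrist',316.5,218,.118,s).round(4))
t=cv2.imread('pics/t0.png');c=t[235:285,255:305].astype(int)
m=(c.sum(2)<190).astype(np.uint8);n,l,stt,cen=cv2.connectedComponentsWithStats(m)
for i in range(1,n):
  if stt[i,4]>60:print(stt[i],cen[i]+[255,235],ray('top',*(cen[i]+[255,235]),.2).round(4))
# disc ellipse in side view unaffected; plan
st();s=robot.get_state();plan([(.549,.03,.27,84),(.549,.03,.167,84)])"
```

```text
flange [0.5495 0.0291 0.034 ] salttop [0.4501 0.0407 0.118 ]
t 10.8333 p [0.4529 0.0441 0.2667] jaw 84.2 tilt [-0.052 -0.01  -0.999] F [-0.62 -0.06  0.46] open 0.0622 q7 1.3
[{"dp":[-0.08, -0.97, -0.04],"yaw":0.1},{"dp":[-0.08, -0.97, -0.04],"yaw":0.1},{"dp":[-0.08, -0.97, -0.04],"yaw":0.1},{"dp":[-0.08, -0.97, -0.04],"yaw":0.1},{"dp":[0.82, -0.04, 0.01],"yaw":0}]
[{"dp":[0.82, -0.04, 0.01],"yaw":0},{"dp":[0.82, -0.04, 0.01],"yaw":0},{"dp":[0.82, -0.04, 0.01],"yaw":0},{"dp":[0.82, -0.04, 0.01],"yaw":0}]
```

jog_arm:
  plan:
    - {"dp": [-0.1, -0.95, -0.05], "yaw": 0}
    - {"dp": [-0.1, -0.95, -0.05], "yaw": 0}
    - {"dp": [-0.1, -0.95, -0.05], "yaw": 0}
    - {"dp": [0, -0.9, -0.05], "yaw": 0}
    - {"dp": [0, 0, 0], "yaw": 0}
  claw: 75

```text
clock: 11.25
position: [0.5439, 0.0291, 0.2644]
tcp_rot: [1.853, 1.507, -2.959]
wrist_force: [-0.5, -0.6, 0.1]
opening: 0.0748
```

```bash
python3 -c "
from h import *
s=st();plan([(.549,.029,.23,84),(.549,.029,.167,84)])"
```

```text
t 11.25 p [0.5439 0.0291 0.2644] jaw 84.3 tilt [-0.062 -0.012 -0.998] F [-0.53 -0.65  0.05] open 0.0748 q7 1.39
[{"dp":[0.68, -0.14, 0.02],"yaw":0.2},{"dp":[0.68, -0.14, 0.02],"yaw":0.2},{"dp":[0.84, -0.05, 0.01],"yaw":0},{"dp":[0.84, -0.05, 0.01],"yaw":0},{"dp":[0.84, -0.05, 0.01],"yaw":0}]
```

jog_arm:
  plan:
    - {"dp": [0.7, -0.12, 0], "yaw": 0}
    - {"dp": [0.7, -0.12, 0], "yaw": 0}
    - {"dp": [0.8, -0.05, 0], "yaw": 0}
    - {"dp": [0.8, -0.05, 0], "yaw": 0}
    - {"dp": [0.5, 0, 0], "yaw": 0}

```text
clock: 11.67
position: [0.5441, 0.0265, 0.17]
tcp_rot: [1.854, 1.502, -2.959]
wrist_force: [-0.8, 0.6, -0.3]
opening: 0.0747
```

jog_arm:
  plan:
    - {"dp": [0, 0, 0], "yaw": 0}

```text
clock: 11.75
position: [0.5407, 0.0263, 0.1665]
tcp_rot: [1.849, 1.494, -2.964]
wrist_force: [0.3, 0.4, -0.8]
opening: 0.0749
```

```bash
python3 -c "
from h import *
s=st();plan([(.548,.029,.167,84)])"
```

```text
t 11.75 p [0.5407 0.0263 0.1665] jaw 84.3 tilt [-0.075 -0.014 -0.997] F [ 0.26  0.36 -0.78] open 0.0749 q7 1.41
[{"dp":[-0.04, -0.28, 0.14],"yaw":0.3}]
```

jog_arm:
  plan:
    - {"dp": [-0.05, -0.28, 0.12], "yaw": 0}
    - {"dp": [0, 0, 0], "yaw": 0}
    - {"dp": [0, 0, 0], "yaw": 0}

```text
clock: 12.0
position: [0.5465, 0.0288, 0.1665]
tcp_rot: [1.846, 1.49, -2.966]
wrist_force: [-0.1, -1.0, -0.0]
opening: 0.0751
```

```bash
python3 -c "
from h import *
s=st();g=s['position']-.019*Ro.from_euler('xyz',s['tcp_rot']).as_matrix()[:,0];print('grasp pt',g)
m=save('top','t9.png')"
```

```text
t 12.0 p [0.5465 0.0288 0.1665] jaw 84.3 tilt [-0.08  -0.014 -0.997] F [-0.1  -1.03 -0.04] open 0.0751 q7 1.41
grasp pt [0.54803461 0.02910148 0.18539436]
```

jog_arm:
  plan:
    - {"dp": [0, 0, 0], "yaw": 0}
    - {"dp": [0, 0, 0], "yaw": 0}
    - {"dp": [0, 0, 0], "yaw": 0}
    - {"dp": [0, 0, 0], "yaw": 0}
    - {"dp": [0, 0, 0], "yaw": 0}
  claw: 20
  grip_force: 15

```text
clock: 12.47
position: [0.5485, 0.0293, 0.1693]
tcp_rot: [1.846, 1.496, -2.967]
wrist_force: [-0.8, 0.4, -0.0]
opening: 0.0439
```

jog_arm:
  plan:
    - {"dp": [0, 0, 0], "yaw": 2}
    - {"dp": [0, 0, 0], "yaw": 3}
    - {"dp": [0, 0, 0], "yaw": 4}
    - {"dp": [0, 0, 0], "yaw": 4}
    - {"dp": [0, 0, 0], "yaw": 4}

```text
clock: 12.88
position: [0.5484, 0.0293, 0.1695]
tcp_rot: [2.136, 1.496, -2.984]
wrist_force: [0.2, -0.8, -3.0]
opening: 0.0365
```

```bash
python3 -c "
from h import *
s=st();g=s['position']-.019*Ro.from_euler('xyz',s['tcp_rot']).as_matrix()[:,0];print('grasp pt',g)"
```

```text
t 12.8833 p [0.5484 0.0293 0.1695] jaw 66.7 tilt [-0.073 -0.012 -0.997] F [ 0.18 -0.85 -3.02] open 0.0365 q7 1.14
grasp pt [0.54981311 0.02953039 0.18844236]
```

jog_arm:
  plan:
    - {"dp": [0, 0, 0], "yaw": 4}
    - {"dp": [0, 0, 0], "yaw": 4}
    - {"dp": [0, 0, 0], "yaw": 4}
    - {"dp": [0, 0, 0], "yaw": 4}
    - {"dp": [0, 0, 0], "yaw": 4}

```text
clock: 13.3
position: [0.5482, 0.0288, 0.1692]
tcp_rot: [2.494, 1.497, -2.996]
wrist_force: [0.0, -0.2, -1.0]
opening: 0.0369
```

jog_arm:
  plan:
    - {"dp": [0, 0, 0], "yaw": 4}
    - {"dp": [0, 0, 0], "yaw": 4}
    - {"dp": [0, 0, 0], "yaw": 4}
    - {"dp": [0, 0, 0], "yaw": 4}
    - {"dp": [0, 0, 0], "yaw": 3}

```text
clock: 13.72
position: [0.5478, 0.0285, 0.1692]
tcp_rot: [2.834, 1.498, -3.007]
wrist_force: [-1.4, -0.9, -0.9]
opening: 0.037
```

jog_arm:
  plan:
    - {"dp": [0, 0, 0], "yaw": 3}
    - {"dp": [0, 0, 0], "yaw": 2}
    - {"dp": [0, 0, 0], "yaw": 0}
    - {"dp": [0, 0, 0], "yaw": 0}

```text
clock: 14.05
position: [0.5477, 0.0284, 0.1692]
tcp_rot: [2.927, 1.499, -3.008]
wrist_force: [-0.7, -0.8, -0.7]
opening: 0.0369
```

```bash
python3 -c "
from h import *
s=st();g=s['position']-.019*Ro.from_euler('xyz',s['tcp_rot']).as_matrix()[:,0];print('grasp pt',g)
for n in('top','wrist','side'):
  im=save(n,n[0]+'10.png');h=cv2.cvtColor(im,cv2.COLOR_RGB2HSV)
  m=cv2.inRange(h,(18,140,120),(32,255,255));k,l,q,c=cv2.connectedComponentsWithStats(m)
  for i in range(1,k):
    if q[i,4]>40:print(n,q[i],c[i].round(1),ray(n,*c[i],.136,s).round(3))
for a in (170,180,190):
  p=np.array([.549+.095*np.cos(np.radians(a)),.029+.095*np.sin(np.radians(a)),.136]);print(a,[np.round(proj(n,p,s),0) for n in('top','wrist','side')])"
```

```text
t 14.05 p [0.5477 0.0284 0.1692] jaw 20.0 tilt [-0.072 -0.01  -0.997] F [-0.7  -0.77 -0.69] open 0.0369 q7 0.44
grasp pt [0.54901225 0.02859471 0.18814631]
wrist [ 117  171   86   81 3406] [162.  207.3] [0.457 0.032 0.136]
wrist [190 346  13  68 375] [195.3 380.8] [ 0.501 -0.066  0.136]
wrist [436 346  13  67 388] [442.2 380.5] [ 0.635 -0.009  0.136]
wrist [ 150  431  343   17 2573] [331.  442.1] [ 0.592 -0.076  0.136]
side [381 215  18  17 226] [389.3 223.8] [0.47  0.039 0.136]
side [134 306  29  22 257] [148.8 314.9] [ 1.014 -0.019  0.136]
side [551 458  16  22  89] [560.2 470.1] [0.736 0.594 0.136]
170 [array([274., 306.]), array([164., 181.]), array([396., 223.])]
180 [array([282., 307.]), array([155., 210.]), array([391., 220.])]
190 [array([290., 306.]), array([151., 239.]), array([385., 217.])]
```

The yellow cap is measured at (0.457, 0.032), about 2° off straight front. I'll use my last picture for the final check.

```bash
python3 -c "
import cv2,numpy as np
o=np.zeros((600,800,3),np.uint8)
o[:300,:400]=cv2.resize(cv2.imread('pics/w10.png'),(400,300),interpolation=3)
o[:390,405:795]=cv2.resize(cv2.imread('pics/s10.png')[180:320,300:440],(390,390),interpolation=2)
o[305:600,:400]=cv2.resize(cv2.imread('pics/t10.png')[200:330,200:376],(400,295),interpolation=2)
cv2.imwrite('pics/c10.png',o)"
```

```text
(no output)
```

View pics/c10.png

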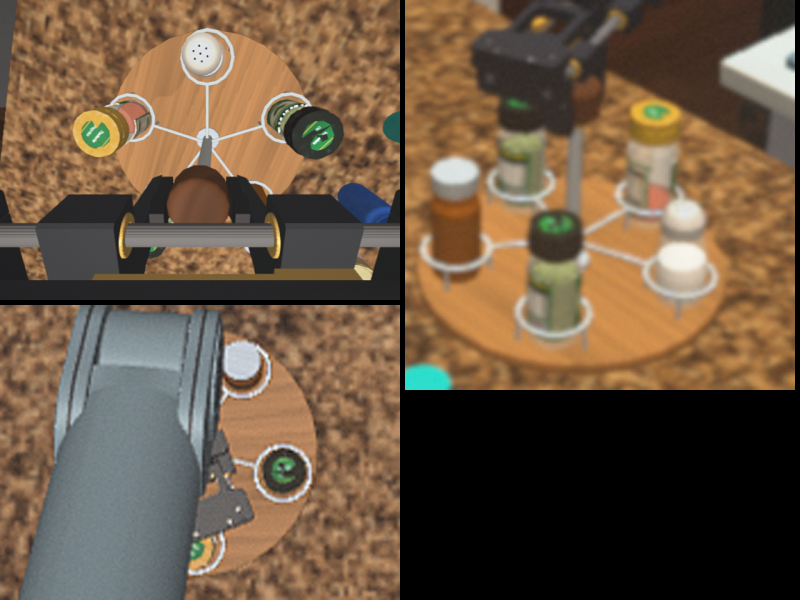

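All jars and the salt stand in their rings, and the knob is between the pads. I'll let it settle, then hand in.

jog_arm:
  plan:
    - {"dp": [0, 0, 0], "yaw": 0}
    - {"dp": [0, 0, 0], "yaw": 0}
    - {"dp": [0, 0, 0], "yaw": 0}

```text
clock: 14.45
position: [0.5476, 0.0284, 0.1692]
tcp_rot: [2.919, 1.499, -3.014]
wrist_force: [-1.4, -0.4, -0.4]
opening: 0.0366
```

```bash
python3 -c "
from h import *
s=st();print(s['qd'].round(3));print(robot.job_done())"
```

```text
t 14.45 p [0.5476 0.0284 0.1692] jaw 20.1 tilt [-0.072 -0.009 -0.997] F [-1.4  -0.41 -0.39] open 0.0366 q7 0.44
[-0.    -0.002 -0.003  0.    -0.001 -0.001  0.005]
the job is handed in; nothing more can be done
None
```

The salt shaker is back in the empty place and let go. The carousel is turned so the yellow-capped jar faces the front, and the gripper is still holding the knob. I handed the job in at 14.5 s of the 58 s allowed; it reports no verdict.

**Yellow jar:** The last wrist picture puts its cap at about (0.457, 0.032), roughly 2° from straight front. The side camera put it a centimetre or so away, at (0.470, 0.039), about 7° off and still inside the 11° allowed.

**Jars and shaker:** The last picture shows all four jars and the shaker upright in their rings, though the arm hid part of the top view.

**Knob:** The grip is set to 15 N and its middle is about 2 mm from the estimated middle of the knob. The arm was at rest when I handed in.

**What disagreed:**
- The fingers stopped on the shaker at 36 mm instead of the stated 44 mm. I didn't find out why, but the hold was firm.
- The shaker sat about 1 cm off-centre in the grip, which I corrected before lowering it.
- The tool ended tilted about 4°.
- On the knob the opening read about 37 mm instead of 38 mm.

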